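Lay the edge-standing timing pulleys down, hub up

TASK

Two timing pulleys, a large and a small one, stand on their rims between chocks, each on its own rubber-topped board. Push each one over with the fingertips so that it falls towards its flat face and ends lying flat on its own board with its hub pointing up. Do not grasp, lift or carry the pulleys, and leave the other things on the bench where they are.

Things in the scene. Friction and masses are not known exactly. Their poses are not given: they have to be found in the camera images.
- large_mid (a point): centre of the large aluminium timing pulley's toothed disc (100 mm diameter, 28 mm wide); a round hub (36 mm diameter, 16 mm long, on the axis) stands out of one face, the other is flat. 0.6 kg, loose; starts standing on its rim on board_l, foot between chocks. x: along the axis towards the hub; z: up at the start. Leaned some 20 degrees towards its flat face, it topples by itself.
- large_hub (a point): centre of the end of the large pulley's hub, 30 mm from large_mid along its x; same axes
- small_mid (a point): centre of the small aluminium timing pulley's toothed disc (80 mm diameter, 24 mm wide); a round hub (28 mm diameter, 14 mm long, on the axis) stands out of one face, the other is flat. 0.33 kg, loose; starts standing on its rim on board_s, foot between chocks. x: along the axis towards the hub; z: up at the start. Leaned some 20 degrees towards its flat face, it topples by itself.
- small_hub (a point): centre of the end of the small pulley's hub, 26 mm from small_mid along its x; same axes
- large: the large pulley again; origin at the bottom of its rim as it stands, 50 mm below large_mid; same axes
- small: the small pulley again; origin at the bottom of its rim as it stands, 40 mm below small_mid; same axes
- board_l: fixed rubber-topped board 270 (x) x 124 (y) x 12 mm high; origin: centre of its underside. The large pulley stands at its centre, axis along x, hub to +x. Two fixed chocks (20 mm in x, 12 in y, 12 high) flank the pulley's foot in y; they end short of its faces, so it can fall flat towards -x or +x.
- board_s: fixed rubber-topped board 270 (x) x 124 (y) x 12 mm high; origin: centre of its underside. The small pulley stands at its centre, axis along x, hub to +x. Two fixed chocks (16 mm in x, 12 in y, 12 high) flank the pulley's foot in y; they end short of its faces, so it can fall flat towards -x or +x.
- barstock_top (a point): bystander: centre of the top of a loose upright piece of toothed aluminium bar, 36 mm diameter, 85 mm high
- idler_top (a point): bystander: top of a small loose aluminium pulley lying flat, 48 mm diameter, 20 mm high plus a 12 mm hub on top; this point is the centre of the hub's end, 32 mm up
- tray_top (a point): bystander: centre of the mouth of a loose empty grey plastic parts tray, 120 x 100 x 45 mm high
Mind the look-alikes: they are no part of the job. Leave any blue or pink look-alike of the large alone.

How it is judged:
By the outcome, as a careful person would: the job done as asked, in the order asked, and still so for the second after the job is handed in, with the robot touching nothing.
It also fails if it takes over 42 s, if anything falls off the work surface, if the arm or the gripper's body presses on something with over 40 N, if the wrist force passes 120 N, or if a joint passes its speed limit or range.

ROBOT

A 6-joint arm with a two-finger parallel gripper is mounted at the origin on the work surface. World frame = base frame: x ahead of the robot, y to its left, z up, the work surface at z = 0. Lengths are in m, angles in rad, forces in N, time in s.
With the tool pointing down it reaches from about 0.35 to 0.85 m from the base axis. Payload 8.1 kg.
Tool frame: the origin (TCP) lies between the finger pads; the fingertips stand 8 mm ahead of it and the grasp point (between the pads) lies 11 mm behind it (robot.tip_reach is the y of the fingertips in the tool frame, in m); y points along the fingers, z is the direction in which the jaws open and shut, and the axes are right-handed (so a half turn about y gives the same grasp; the last joint's range is limited). The gripper opens to 93 mm and grips with 3 to 60 N. Pads are 15 mm wide; open, the fingers measure 128 mm over their backs; the gripper's body (75 mm by 188 mm) begins 65 mm behind the grasp point.
Start: joints at [-1.368, 0.13, 1.488, -0, 1.523, -0.085], TCP at [0.17, -0.575, 0.227] pointing down, gripper open.
Joint ranges: [-2.96, 2.96], [-0.89, 2.26], [0.02, 2.5], [-1.34, 4.48], [0, 2.73], [-2.66, 2.66]. Speed limits (rad/s): [2.39, 2.39, 2.79, 3.14, 3.14, 3.14].

INTERFACE

Orientations are given as a rotation vector (axis times angle).
In Python, from plant import robot gives the robot as it stands.
- The arm moves only by the tool carry_out, never from a script. Its argument "increments" is a list of rows, each an object with "linear": the shift along the tool's x, y, z in m, a list of three; "yaw": the turn about the tool's y in rad. A call has 1 to 5 rows; each row is the pose to reach, as a shift and turn from the pose measured when the call began, along the tool's axes at that moment; what a row does not reach only later rows make up. A row lasts 1/8 s, in which the tool goes at most 62.5 mm and 10.7 degrees, less where a joint would pass 70% of its speed; a pose out of reach is approached as far as the arm can. A call with a gripper value outside its range is refused whole. "gripper" is the opening, from 0 (shut) to 1 (fully open), set as the call begins (left out, the last holds). The fingers move at their own pace and stop on an object; "newtons" is the grip in N (left out, the last holds). Time passes only in rows, so rows that repeat a pose let the fingers close. It gives the time, the measured TCP pose, the force and the opening at its end, in the units of the state.
- robot.read_state(): the state, without advancing time (a new reading comes with each control period).
- robot.read_camera(name): name is "scene" or "side" or "wrist"; returns the picture (384x512x3 uint8, blue, green, red); there is no depth.
- robot.camera_params(name): a dict with "fov_y" (degrees; the focal length in pixels is half the picture's height over the tangent of half this angle, whatever the lens; pixels are square), "cx", "cy" (the principal point, pixels), "R" (3x3) and "t" (3): a world point X has camera coordinates R X + t. Camera axes: x right, y down, z forward; pixel columns grow to the right and rows downward; lengths in m; the calibration is good to about 2 mm. The wrist camera is an equidistant fisheye: a pixel r from the principal point sees the ray r / f radians off the axis. A picture is of the moment at which its call begins: read the wrist's pose just before it. camera_params takes no time and is no camera call; for the wrist camera it gives the pose at the moment of the call.
- robot.close_job(): hands the job in, once; it reports no verdict.
The state is a dict: "t": time; "q": joint angles; "dq": joint speeds; "joint_torque": joint torques, N m; "tool_pos": TCP position; "orientation": TCP orientation; "force": force on the tool from outside, world axes, zero at the start; "wrist_torque": the same for the moment, N m; "opening": finger opening in m.
Only numpy, scipy, OpenCV 4.12 (cv2) and the standard library are available. Lean on these libraries where they do the work, as an engineer would, in place of code of your own. Each camera call takes 0.05 s, during which the arm holds its last target.

## Working session

There is one attempt and no reset: what is moved stays moved. The work goes in short steps, Python scripts to look and compute and a tool call to move; the robot and the scene stay as the last step left them, time stands still between calls to the robot, and variables do not carry over. Pictures are saved under pics/ and viewed, and the job is handed in when it is done.

Besides the shell and the picture viewer there is one more tool, called after "Request:" in YAML: its name, and indented under it one key for each argument. carry_out: Moves the arm, as the interface text tells. Its arguments: {"type":"object","properties":{"increments":{"type":"array","items":{"type":"object","properties":{"linear":{"type":"array","items":{"type":"number"}},"yaw":{"type":"number"}}}},"gripper":{"type":"number"},"newtons":{"type":"number"}},"required":["increments"]}

```bash
mkdir -p pics; ls
python3 - <<'E'
from plant import robot
import cv2
s=robot.read_state();print(s)
for n in("scene","side","wrist"):
    p=robot.camera_params(n);print(n,p)
    cv2.imwrite(f"pics/{n}0.png",robot.read_camera(n))
E
```

```text
pics
{'t': 0.0, 'q': array([-1.36840464e+00,  1.31159694e-01,  1.48931326e+00,  8.30294183e-07,
        1.52298745e+00, -8.54159050e-02]), 'dq': array([ 0.00011732,  0.00047712,  0.00036819, -0.00085862, -0.00061693,
       -0.00106003]), 'joint_torque': array([ 2.02545023e-03, -5.59831309e+01, -4.91759133e+01,  7.71165197e-02,
        3.53504287e-02, -1.42877207e-04]), 'tool_pos': array([ 0.17020826, -0.57475837,  0.22556966]), 'orientation': array([-0.29963409,  2.06895736, -2.06506296]), 'force': array([ 0.38952251, -0.04238037,  0.17070554]), 'wrist_torque': array([0.03340097, 0.03455092, 0.00324639]), 'opening': 0.09320622892239094}
scene {'fov_y': 52.3318684237698, 'cx': 246.52716575568746, 'cy': 186.57494047027865, 'R': array([[ 0.77746828,  0.62890603, -0.0045035 ],
       [ 0.534044  , -0.66394578, -0.52342431],
       [-0.33217479,  0.40454073, -0.85206027]]), 't': array([-0.51103218, -0.17380184,  1.15686344])}
side {'fov_y': 49.32526248939335, 'cx': 253.7045492591194, 'cy': 195.87552513936433, 'R': array([[-0.91710748, -0.39846859,  0.01169016],
       [-0.23121766,  0.50782002, -0.82985374],
       [ 0.32473415, -0.76376803, -0.55785851]]), 't': array([0.55289488, 0.11975453, 1.20959014])}
wrist {'fov_y': 65.70646984690485, 'cx': 253.5650853076431, 'cy': 195.21290613421598, 'R': array([[ 0.28336727, -0.95900815, -0.00252144],
       [-0.92826906, -0.27494297,  0.25044543],
       [-0.24087246, -0.06862746, -0.96812743]]), 't': array([-0.59825958, -0.02799771,  0.38962216])}
```

Run:
```python
import cv2
for n in("scene","side","wrist"):
    i=cv2.imread(f"pics/{n}0.png");cv2.imwrite(f"pics/{n}0b.png",cv2.resize(i,(768,576),interpolation=cv2.INTER_CUBIC))
```

```text
(no output)
```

View pics/scene0b.png

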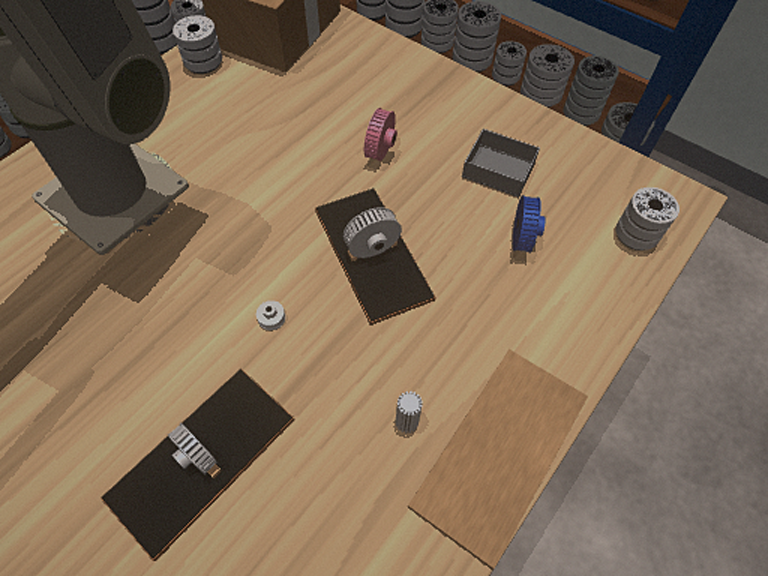

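View pics/side0b.png

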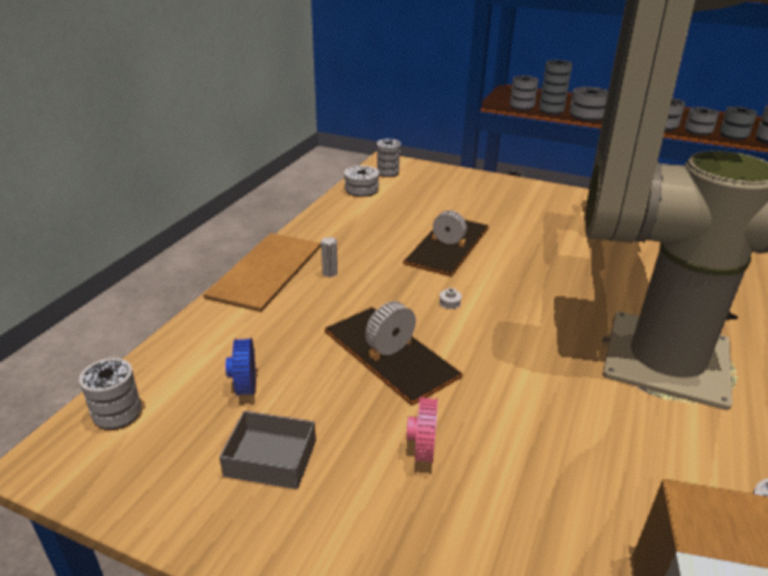

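View pics/wrist0b.png

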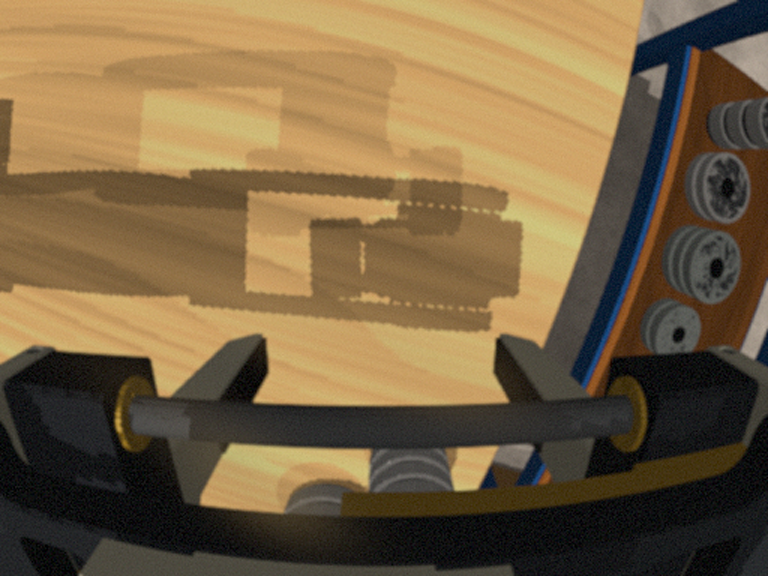

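The scene view shows the large pulley on the board around (372,240), with its hub facing down-right. The small one is around (195,450) with its hub facing left. Next I'll enlarge crops to get exact corners.

Run:
```python
import cv2
i=cv2.imread("pics/scene0.png")
cv2.imwrite("pics/cl.png",cv2.resize(i[115:225,200:300],None,fx=5.4,fy=5.4,interpolation=cv2.INTER_CUBIC))
cv2.imwrite("pics/cs.png",cv2.resize(i[240:380,60:205],None,fx=4.2,fy=4.2,interpolation=cv2.INTER_CUBIC))
i=cv2.imread("pics/side0.png")
cv2.imwrite("pics/sl.png",cv2.resize(i[190:275,210:315],None,fx=6,fy=6,interpolation=cv2.INTER_CUBIC))
cv2.imwrite("pics/ss.png",cv2.resize(i[130:190,260:335],None,fx=8,fy=8,interpolation=cv2.INTER_CUBIC))
```

```text
(no output)
```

View pics/cl.png

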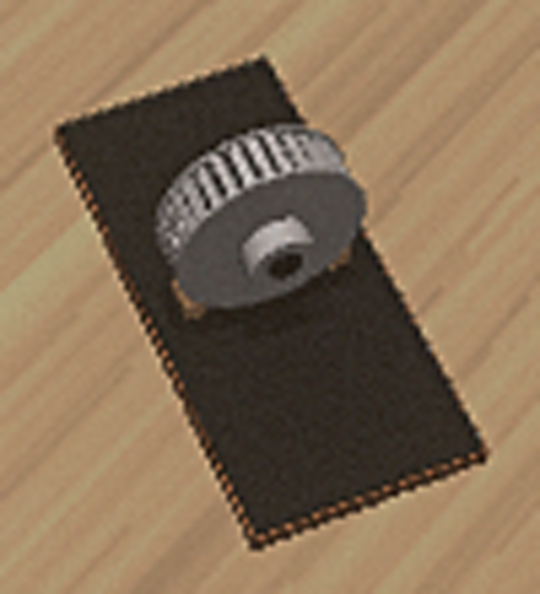

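View pics/cs.png

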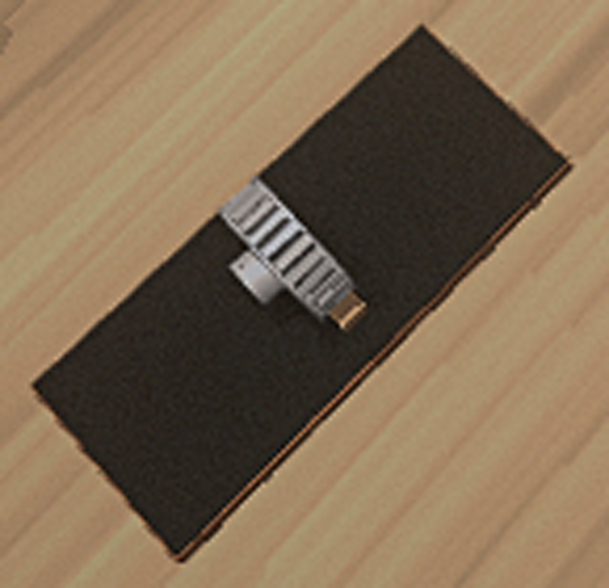

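View pics/sl.png

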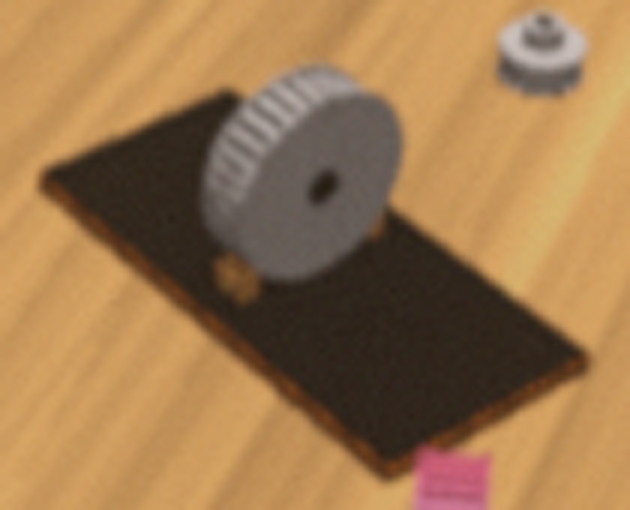

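View pics/ss.png

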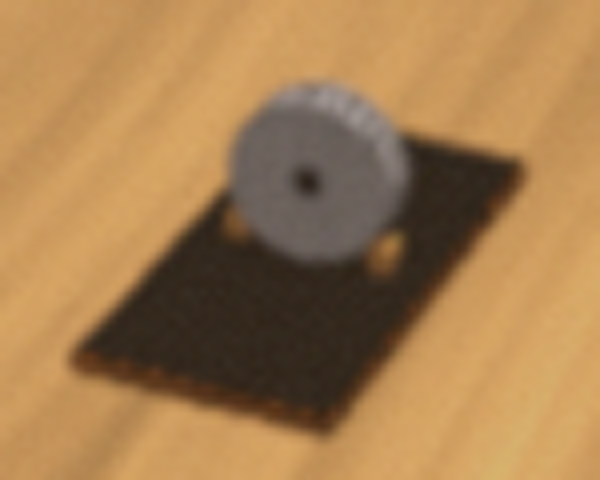

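```bash
cat > h.py <<'E'
import numpy as np
from plant import robot
from scipy.spatial.transform import Rotation as Ro
def ray(n,uv):
    p=robot.camera_params(n);f=192/np.tan(np.radians(p['fov_y']/2));R=np.array(p['R']);t=np.array(p['t'])
    return -R.T@t, R.T@np.array([(uv[0]-p['cx'])/f,(uv[1]-p['cy'])/f,1])
def onz(n,uv,z):
    o,d=ray(n,uv);return o+d*(z-o[2])/d[2]
def proj(n,X):
    p=robot.camera_params(n);f=192/np.tan(np.radians(p['fov_y']/2));c=np.array(p['R'])@X+p['t']
    return np.array([p['cx'],p['cy']])+f*c[:2]/c[2]
def tri(u1,u2):
    o1,d1=ray('scene',u1);o2,d2=ray('side',u2)
    s=np.linalg.lstsq(np.c_[d1,-d2],o2-o1,rcond=None)[0]
    a,b=o1+s[0]*d1,o2+s[1]*d2
    return (a+b)/2,np.linalg.norm(a-b)
def c(n,o,s,pts,z=.012): return np.array([onz(n,(o[0]+(x+.5)/s-.5,o[1]+(y+.5)/s-.5),z) for x,y in pts])
E
python3 - <<'E'
from h import *
np.set_printoptions(precision=4,suppress=True)
L=c('scene',(200,115),5.4,[(58,128),(265,58),(487,453),(254,533)])
L2=c('side',(210,190),6,[(388,462),(588,357),(228,92),(45,178)])
S=c('scene',(60,240),4.2,[(35,385),(422,27),(572,163),(180,550)])
S2=c('side',(260,130),8,[(525,165),(330,418),(75,352)])
for n,P in(('L',L),('L2',L2),('S',S)):
    print(n,P[:,:2].tolist(),P.mean(0));print([np.linalg.norm(P[i]-P[(i+1)%4]) for i in range(4)])
    if n!='S':ax=P[2]+P[3]-P[0]-P[1]
    else: ax=P[0]+P[3]-P[1]-P[2]
    print('yaw',np.degrees(np.arctan2(ax[1],ax[0])))
print(S2)
# hub ends
q=lambda o,s,x,y:(o[0]+(x+.5)/s-.5,o[1]+(y+.5)/s-.5)
print('Lhub z.077?',onz('scene',q((200,115),5.4,284,262),.062))
print('Shub',onz('scene',q((60,240),4.2,258,282),.052))
print('Lbore flat',onz('side',q((210,190),6,323,187),.062))
print('Sbore flat',onz('side',q((260,130),8,307,182),.052))
E
```

```text
L [[0.34840977392573547, 0.21718606873767404], [0.40379425789824896, 0.323432655740929], [0.6413954503533745, 0.19815348967194923], [0.5814220781689768, 0.09430504572786103]] [0.4938 0.2083 0.012 ]
[np.float64(0.11981560129942107), np.float64(0.2686060239589511), np.float64(0.11992207753694362), np.float64(0.26342831993672033)]
yaw -27.803223696289265
L2 [[0.40256615157221487, 0.3277901641560633], [0.34419189921228865, 0.22656060735631456], [0.5790756244660548, 0.1033128145870964], [0.6315396150348812, 0.2087709536505361]] [0.4893 0.2166 0.012 ]
[np.float64(0.11685451000476581), np.float64(0.26525531627390775), np.float64(0.1177874755698996), np.float64(0.25805894566832593)]
yaw -27.577521205144045
S [[0.461369369662274, -0.3705701809519748], [0.4743964577887692, -0.10648717290775336], [0.5965450324553228, -0.11125079470732827], [0.5795641377838494, -0.37430150705026255]] [ 0.528  -0.2407  0.012 ]
[np.float64(0.2644041228172129), np.float64(0.122241426634836), np.float64(0.26359823225501505), np.float64(0.1182536511307991)]
yaw -93.25814314897374
[[ 0.4558 -0.3582  0.012 ]
 [ 0.4696 -0.0971  0.012 ]
 [ 0.5891 -0.1027  0.012 ]]
Lhub z.077? [0.5172 0.1969 0.062 ]
Shub [ 0.5275 -0.2633  0.052 ]
Lbore flat [0.4788 0.2197 0.062 ]
Sbore flat [ 0.5253 -0.224   0.052 ]
```

```bash
cat >> h.py <<'E'
G={'L':(np.array([.4925,.210]),np.radians(-27.7),.100,.014),'S':(np.array([.527,-.238]),np.radians(-93.4),.083,.012)}
def goal(k,gap,z=None):
    C,yaw,tz,h=G[k];u=np.array([np.cos(yaw),np.sin(yaw)])
    p=C+u*(h+gap);return np.array([p[0],p[1],(z if z else tz)+robot.tip_reach])
def delta(k,P,axis='x',sign=1):
    s=robot.read_state();M=Ro.from_rotvec(s['orientation']).as_matrix()
    lin=M.T@(P-s['tool_pos'])
    C,yaw,_,_=G[k];u=sign*np.array([np.cos(yaw),np.sin(yaw),0])
    v=M[:,0] if axis=='x' else M[:,2]
    # turn about tool y bringing v to u
    a=np.arctan2(np.dot(np.cross(v,u),M[:,1]),np.dot(v,u))
    return lin,a
E
python3 - <<'E'
from h import *
np.set_printoptions(precision=4,suppress=True)
s=robot.read_state();print(Ro.from_rotvec(s['orientation']).as_matrix(),robot.tip_reach,s['t'])
for k in'LS':
  P=goal(k,.05,.2 if k=='L' else None);print(k,P)
  for sg in(1,-1):
   for a in 'xz':print(a,sg,delta(k,P,a,sg))
q=lambda x,y,z:onz('scene',(x/1.5,y/1.5),z)
print('blue',q(528,225,.05),'pink',q(380,135,.05),'bar',q(408,400,.085),'idler',q(270,310,.03),'tray',q(502,150,.045))
E
```

```text
[[-0.9589 -0.0003  0.2838]
 [-0.2838  0.0014 -0.9589]
 [-0.0001 -1.     -0.0014]] 0.008 0.15
L [0.5492 0.1803 0.208 ]
x 1 (array([-0.5777,  0.0188, -0.6165]), np.float64(-2.3703535201262422))
z 1 (array([-0.5777,  0.0188, -0.6165]), np.float64(-0.799557193331346))
x -1 (array([-0.5777,  0.0188, -0.6165]), np.float64(0.7712391334635509))
z -1 (array([-0.5777,  0.0188, -0.6165]), np.float64(2.342035460258447))
S [ 0.5233 -0.2999  0.091 ]
x 1 (array([-0.4166,  0.1351, -0.1633]), np.float64(-1.223671455007767))
z 1 (array([-0.4166,  0.1351, -0.1633]), np.float64(0.3471248717871297))
x -1 (array([-0.4166,  0.1351, -0.1633]), np.float64(1.9179211985820261))
z -1 (array([-0.4166,  0.1351, -0.1633]), np.float64(-2.7944677818026635))
blue [0.6939 0.4046 0.05  ] pink [0.3492 0.4135 0.05  ] bar [ 0.7297 -0.0016  0.085 ] idler [ 0.4452 -0.0034  0.03  ] tray [0.5581 0.5353 0.045 ]
```

Request:
carry_out:
  gripper: 0
  increments:
    - {"linear": [-0.042,0,-0.045],"yaw": -0.17}
    - {"linear": [-0.084,0,-0.09],"yaw": -0.34}
    - {"linear": [-0.126,0,-0.135],"yaw": -0.51}
    - {"linear": [-0.168,0,-0.18],"yaw": -0.68}
    - {"linear": [-0.21,0,-0.225],"yaw": -0.85}

```text
t: 0.78
tool_pos: [0.3082, -0.2977, 0.226]
orientation: [-0.975, 1.518, -1.516]
force: [0.9, -0.3, 0.6]
opening: 0.0477
```

Run:
```python
from h import *
s=robot.read_state();print(s['t'],s['tool_pos'],s['q'],s['opening'],delta('L',goal('L',.05,.2)))
```

```text
0.775 [ 0.30815068 -0.29767859  0.22596964] [-8.88647832e-01 -3.50437551e-01  1.93523296e+00  8.59758833e-04
  1.55795237e+00 -4.60719884e-01] 0.04772965892552475 (array([-0.53482722,  0.01864249,  0.02095347]), np.float64(-1.5152800612829778))
```

Request:
carry_out:
  increments:
    - {"linear": [-0.06,0,0.002],"yaw": -0.17}
    - {"linear": [-0.12,0,0.004],"yaw": -0.34}
    - {"linear": [-0.18,0,0.007],"yaw": -0.51}
    - {"linear": [-0.24,0,0.01],"yaw": -0.68}
    - {"linear": [-0.3,0,0.012],"yaw": -0.85}

```text
t: 1.4
tool_pos: [0.4441, -0.0278, 0.2264]
orientation: [-1.38, 0.889, -0.888]
force: [1.5, -0.3, -0.6]
opening: 0.0008
```

Run:
```python
from h import *
s=robot.read_state();print(s['t'],s['tool_pos'],s['q'],s['opening'],delta('L',goal('L',.05,.2)))
```

```text
1.4 [ 0.44410784 -0.02776651  0.22643292] [-1.78803590e-01 -3.02554975e-01  1.89677621e+00  1.25028926e-03
  1.54699904e+00 -6.06588864e-01] 0.0008103575031323531 (array([-0.14567805,  0.01873684,  0.18186415]), np.float64(-0.6595843804089836))
```

Request:
carry_out:
  increments:
    - {"linear": [-0.035,0,0.045],"yaw": -0.165}
    - {"linear": [-0.07,0,0.09],"yaw": -0.33}
    - {"linear": [-0.11,0,0.135],"yaw": -0.495}
    - {"linear": [-0.146,0.01,0.182],"yaw": -0.66}
    - {"linear": [-0.146,0.018,0.182],"yaw": -0.66}

```text
t: 2.02
tool_pos: [0.5491, 0.1839, 0.2065]
orientation: [-1.538, 0.376, -0.372]
force: [-0.1, -0.4, 0.1]
opening: 0.0005
```

Run:
```python
from h import *
import cv2
s=robot.read_state();print(s['t'],s['tool_pos'],s['q'],s['force'],delta('L',goal('L',.03)))
p=proj('scene',goal('L',0)-[0,0,.008]);q=proj('scene',s['tool_pos']-[0,0,.008]);print(p,q)
i=robot.read_camera('scene')
cv2.imwrite("pics/a1.png",cv2.resize(i[60:220,170:330],None,fx=3.7,fy=3.7,interpolation=cv2.INTER_CUBIC))
```

```text
2.025 [0.54912035 0.18392506 0.20645841] [ 0.23352659  0.08578171  1.5728876   0.00179525  1.48483088 -0.8604222 ] [-0.07542427 -0.37041689  0.13863683] (array([-0.01801523,  0.09850546, -0.00312609]), np.float64(0.0064527029172554776))
[250.10712761 150.2746114 ] [260.15010867 139.25038873]
```

View pics/a1.png

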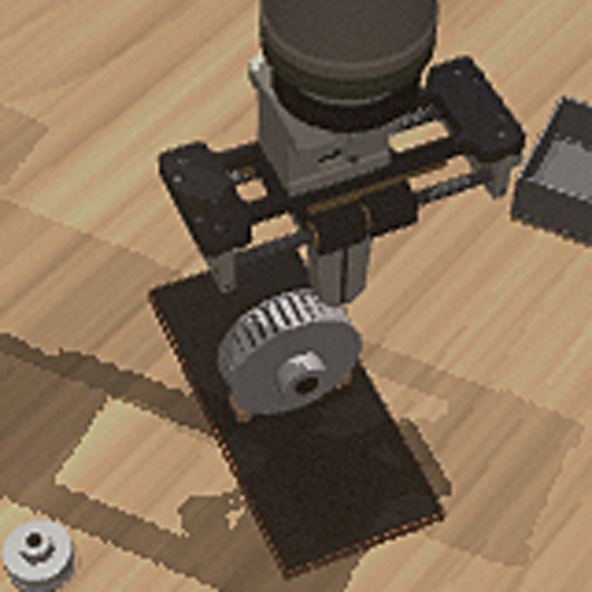

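Request:
carry_out:
  increments:
    - {"linear": [0,0.05,-0.003],"yaw": 0}
    - {"linear": [0,0.098,-0.003],"yaw": 0}
    - {"linear": [-0.01,0.098,-0.003],"yaw": 0}
    - {"linear": [-0.02,0.098,-0.003],"yaw": 0}
    - {"linear": [-0.03,0.098,-0.003],"yaw": 0}

```text
t: 2.7
tool_pos: [0.5209, 0.1937, 0.1109]
orientation: [-1.536, 0.377, -0.377]
force: [0.6, -0.2, 0.7]
opening: 0.0008
```

Run:
```python
from h import *
s=robot.read_state();print(s['t'],s['tool_pos'],s['force'],delta('L',goal('L',0)))
```

```text
2.7 [0.52091079 0.19374749 0.11087937] [ 0.55420069 -0.1763416   0.69409878] (array([-0.01870716,  0.00287807,  0.00122412]), np.float64(0.0024227625361899416))
```

Request:
carry_out:
  increments:
    - {"linear": [-0.008,0.002,0.001],"yaw": 0}
    - {"linear": [-0.014,0.002,0.001],"yaw": 0}
    - {"linear": [-0.02,0.002,0.001],"yaw": 0}
    - {"linear": [-0.026,0.002,0.001],"yaw": 0}
    - {"linear": [-0.032,0.002,0.001],"yaw": 0}

```text
t: 3.32
tool_pos: [0.4925, 0.2096, 0.1087]
orientation: [-1.536, 0.377, -0.377]
force: [0.4, -0.1, 0.3]
opening: 0.0002
```

Run:
```python
from h import *
import cv2
s=robot.read_state();print(s['t'],s['tool_pos'],s['force'],delta('L',goal('L',0)))
i=robot.read_camera('side')
cv2.imwrite("pics/a2.png",cv2.resize(i[130:290,190:350],None,fx=3.7,fy=3.7,interpolation=cv2.INTER_CUBIC))
```

```text
3.325 [0.49248816 0.20957097 0.10866609] [ 0.36342177 -0.05597681  0.32433674] (array([0.0138121 , 0.00066276, 0.00035191]), np.float64(0.002363566832963375))
```

View pics/a2.png

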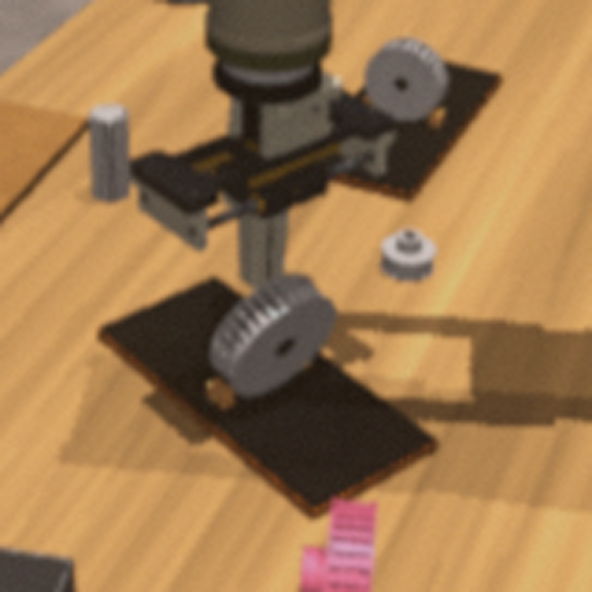

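The side view shows the large pulley leaning toward its flat face at about (270,335). The fingers are behind its top at about (262,270). I'll keep pushing.

Request:
carry_out:
  increments:
    - {"linear": [-0.006,0,0],"yaw": 0}
    - {"linear": [-0.012,0,0],"yaw": 0}
    - {"linear": [-0.018,0,0],"yaw": 0}

```text
t: 3.75
tool_pos: [0.4755, 0.2184, 0.1085]
orientation: [-1.537, 0.378, -0.376]
force: [-0.6, 0.5, -0.4]
opening: 0.0005
```

Run:
```python
from h import *
import cv2
s=robot.read_state();print(s['t'],s['tool_pos'],s['force'],delta('L',goal('L',0)))
i=robot.read_camera('side')
cv2.imwrite("pics/a3.png",cv2.resize(i[130:290,190:350],None,fx=3.7,fy=3.7,interpolation=cv2.INTER_CUBIC))
```

```text
3.75 [0.47551386 0.2183858  0.10847884] [-0.59802322  0.49220848 -0.38748219] (array([0.03293905, 0.00044656, 0.00038661]), np.float64(0.0025523809386168305))
```

View pics/a3.png

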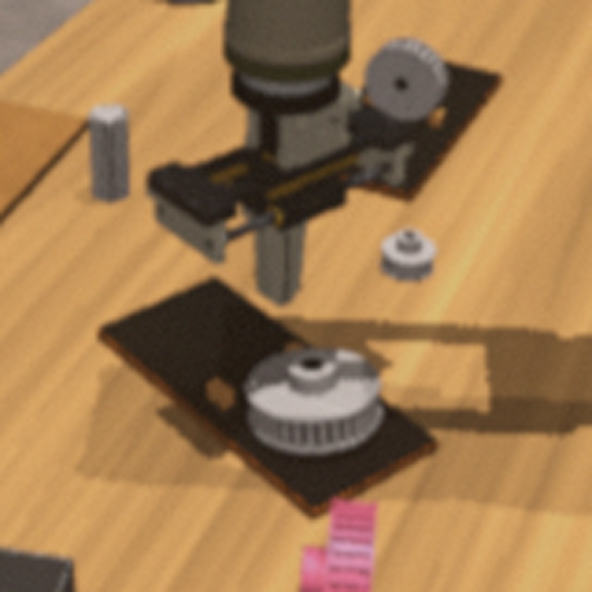

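The large pulley lies flat with its hub up, at about (312,400). I'll raise the arm and go to the small one.

Run:
```python
from h import *
print(delta('S',goal('S',.05,.19)),goal('S',.05,.19))
```

```text
(array([ 0.28250956, -0.09037903, -0.43739447]), np.float64(1.149503452767746)) [ 0.523323   -0.29989087  0.198     ]
```

Request:
carry_out:
  increments:
    - {"linear": [0.01,-0.05,0],"yaw": 0}
    - {"linear": [0.02,-0.09,-0.02],"yaw": 0.05}
    - {"linear": [0.05,-0.09,-0.07],"yaw": 0.2}
    - {"linear": [0.08,-0.09,-0.12],"yaw": 0.35}
    - {"linear": [0.11,-0.09,-0.17],"yaw": 0.5}

```text
t: 4.42
tool_pos: [0.4939, 0.0154, 0.1984]
orientation: [-1.43, 0.768, -0.767]
force: [0.9, -0.0, 0.1]
opening: 0.0004
```

Run:
```python
from h import *
print(robot.read_state()['tool_pos'],delta('S',goal('S',.05,.19)))
```

```text
[0.4939402 0.0154012 0.1984461] (array([ 2.78965228e-01,  1.48851124e-05, -1.49836698e-01]), np.float64(0.645162750353222))
```

Request:
carry_out:
  increments:
    - {"linear": [0.05,0,-0.027],"yaw": 0.13}
    - {"linear": [0.1,0,-0.054],"yaw": 0.26}
    - {"linear": [0.15,0,-0.08],"yaw": 0.39}
    - {"linear": [0.2,0,-0.107],"yaw": 0.52}
    - {"linear": [0.25,0,-0.134],"yaw": 0.645}

```text
t: 5.05
tool_pos: [0.5205, -0.2689, 0.1982]
orientation: [-1.177, 1.256, -1.255]
force: [0.3, 1.1, 0.1]
opening: 0.0003
```

Run:
```python
from h import *
print(robot.read_state()['tool_pos'],delta('S',goal('S',.05,.19)))
```

```text
[ 0.52048875 -0.26886259  0.1982261 ] (array([0.03078643, 0.00019014, 0.00479559]), np.float64(-0.004099823412985104))
```

Request:
carry_out:
  increments:
    - {"linear": [0.031,0,0.005],"yaw": -0.004}
    - {"linear": [0.031,0,0.005],"yaw": -0.004}

```text
t: 5.3
tool_pos: [0.523, -0.3023, 0.1977]
orientation: [-1.178, 1.256, -1.254]
force: [-0.6, -0.3, -0.4]
opening: 0.0004
```

Run:
```python
from h import *
import cv2
s=robot.read_state();print(s['tool_pos'],delta('S',goal('S',.05)))
print((proj('scene',s['tool_pos']-[0,0,.008])-[60,220])*3.7)
i=robot.read_camera('scene')
cv2.imwrite("pics/a4.png",cv2.resize(i[220:380,60:220],None,fx=3.7,fy=3.7,interpolation=cv2.INTER_CUBIC))
```

```text
[ 0.5230003  -0.30233042  0.19774409] (array([-0.0023337 ,  0.1067468 ,  0.00017245]), np.float64(-0.003179466286996644))
[ 79.23200459 304.24340554]
```

View pics/a4.png

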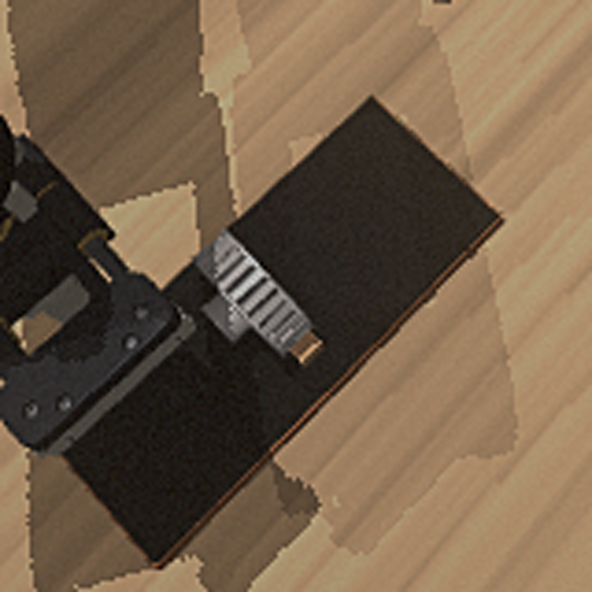

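The fingers are hidden under the gripper at (80,305), clear on the hub side of the pulley at (260,300). The pose agrees with the calibration, so I'll descend.

Request:
carry_out:
  increments:
    - {"linear": [0,0.055,0],"yaw": 0}
    - {"linear": [0,0.106,0],"yaw": 0}
    - {"linear": [-0.01,0.106,0],"yaw": 0}
    - {"linear": [-0.02,0.106,0],"yaw": 0}
    - {"linear": [-0.03,0.106,0],"yaw": 0}

```text
t: 5.98
tool_pos: [0.527, -0.2703, 0.0953]
orientation: [-1.177, 1.25, -1.256]
force: [-0.1, -0.3, 1.2]
opening: 0.0004
```

Run:
```python
from h import *
s=robot.read_state();print(s['t'],s['tool_pos'],s['force'],delta('S',goal('S',0)))
```

```text
5.975 [ 0.52703134 -0.27030731  0.09525008] [-0.14516713 -0.2545051   1.1954016 ] (array([-0.02024794,  0.00423478, -0.00198703]), np.float64(-0.001056794585334988))
```

Request:
carry_out:
  increments:
    - {"linear": [-0.007,0.003,-0.001],"yaw": 0}
    - {"linear": [-0.014,0.003,-0.001],"yaw": 0}
    - {"linear": [-0.02,0.003,-0.001],"yaw": 0}
    - {"linear": [-0.026,0.003,-0.001],"yaw": 0}
    - {"linear": [-0.032,0.003,-0.001],"yaw": 0}

```text
t: 6.6
tool_pos: [0.5278, -0.2379, 0.092]
orientation: [-1.177, 1.251, -1.256]
force: [-0.3, 0.2, 0.4]
opening: 0.0005
```

Run:
```python
from h import *
import cv2
s=robot.read_state();print(s['t'],s['tool_pos'],s['force'],delta('S',goal('S',0)))
i=robot.read_camera('side')
cv2.imwrite("pics/a5.png",cv2.resize(i[80:240,220:380],None,fx=3.7,fy=3.7,interpolation=cv2.INTER_CUBIC))
```

```text
6.6 [ 0.52781319 -0.2379209   0.09200877] [-0.34564961  0.15932922  0.43302341] (array([ 0.01212807,  0.00100683, -0.00079622]), np.float64(-0.0012172405300891918))
```

View pics/a5.png

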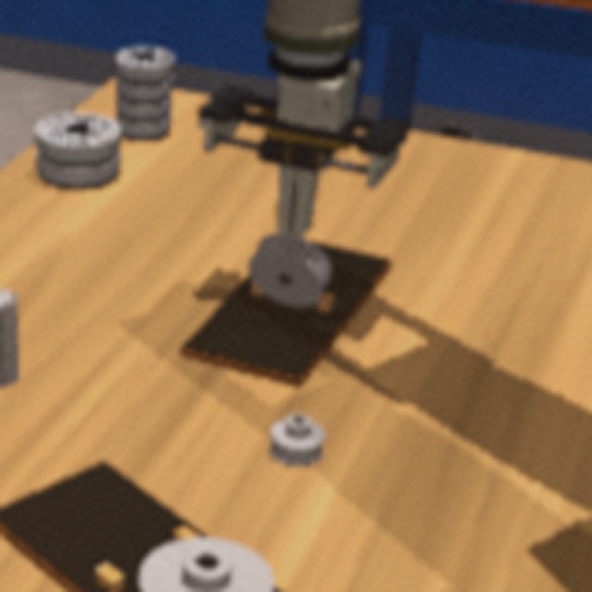

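The small pulley, at about (290,272), is leaning toward its flat face. I'll continue.

Request:
carry_out:
  increments:
    - {"linear": [-0.006,0,0],"yaw": 0}
    - {"linear": [-0.012,0,0],"yaw": 0}
    - {"linear": [-0.018,0,0],"yaw": 0}

```text
t: 7.02
tool_pos: [0.529, -0.2188, 0.0919]
orientation: [-1.177, 1.251, -1.255]
force: [0.5, -0.6, -0.2]
opening: 0.0003
```

Run:
```python
from h import *
import cv2
s=robot.read_state();print(s['t'],s['tool_pos'],s['force'],delta('S',goal('S',0)))
i=robot.read_camera('side')
cv2.imwrite("pics/a6.png",cv2.resize(i[80:240,220:380],None,fx=3.7,fy=3.7,interpolation=cv2.INTER_CUBIC))
```

```text
7.025 [ 0.52895686 -0.21882502  0.09188654] [ 0.5377703  -0.58722582 -0.17653042] (array([ 0.03125835,  0.00087098, -0.00079187]), np.float64(-0.0008837559756699895))
```

View pics/a6.png

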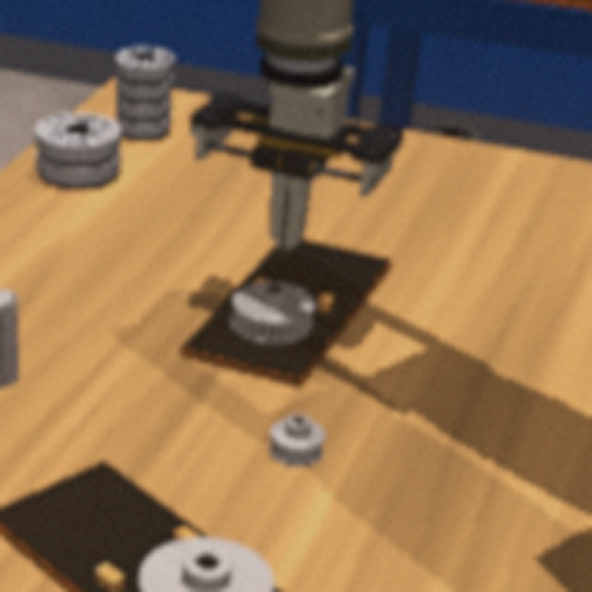

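It is down and flat, at about (272,312). I'll retreat up and to the hub side, then check both.

Request:
carry_out:
  increments:
    - {"linear": [0.01,-0.05,0],"yaw": 0}
    - {"linear": [0.03,-0.1,0],"yaw": 0}
    - {"linear": [0.07,-0.13,0],"yaw": 0}
    - {"linear": [0.12,-0.13,0],"yaw": 0}
    - {"linear": [0.12,-0.13,0],"yaw": 0}

```text
t: 7.7
tool_pos: [0.5207, -0.3412, 0.2221]
orientation: [-1.176, 1.252, -1.258]
force: [-0.1, 0.7, -1.2]
opening: 0.0005
```

Run:
```python
from h import *
import cv2
s=robot.read_state();print(s['t'],s['tool_pos'],s['force'])
for n in('scene','side'):
    i=robot.read_camera(n);cv2.imwrite(f"pics/f_{n}.png",cv2.resize(i,(768,576),interpolation=cv2.INTER_CUBIC))
```

```text
7.7 [ 0.5206905  -0.34122241  0.22210568] [-0.08900707  0.69274359 -1.18587914]
```

View pics/f_scene.png

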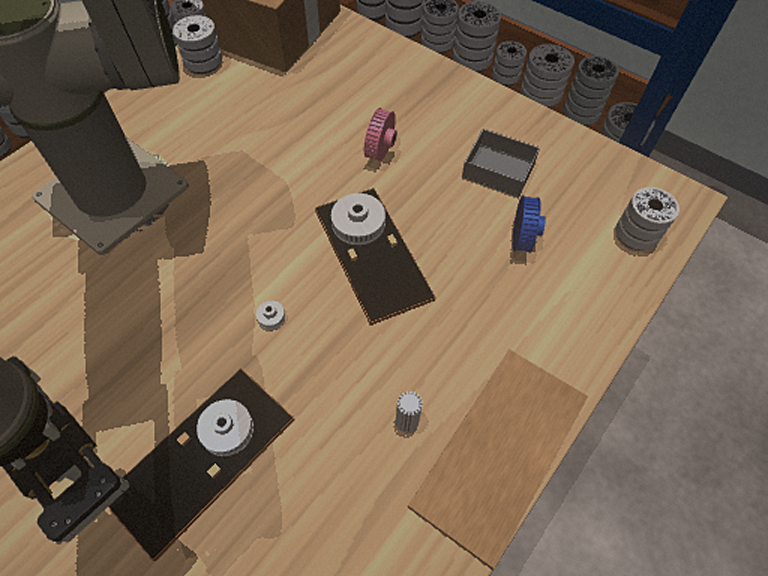

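View pics/f_side.png

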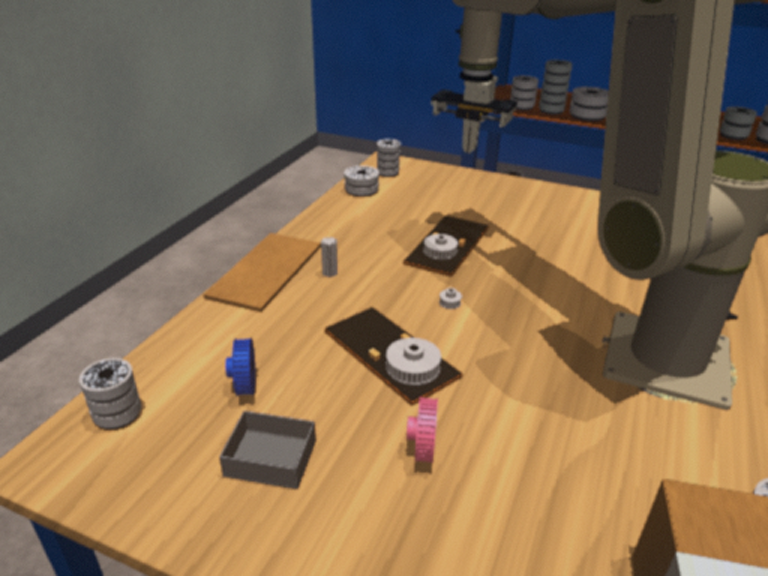

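Both pulleys lie flat on their boards with hubs up. In the scene view the large one is at (358,218) and the small one at (224,427). The bystanders and look-alikes are at the same pixels as before.

```bash
python3 -c "
from plant import robot
print(robot.close_job())"
```

```text
the job is handed in; nothing more can be done
None
```

Both pulleys are lying flat on their own boards with their hubs up. I pushed the large one over first, then the small one. Each time I used the closed fingertips high on the hub-side face, in slow 6–8 mm steps. The arm then backed off clear and I handed the job in at about 7.8 s.

- **Final check:** the last scene and side pictures show both pulleys flat. The idler, bar stock, tray and the blue and pink look-alikes appear unmoved.
- **Forces:** the wrist readings I took at the end of each move stayed within about 2 N.
- **Disagreement:** the two cameras placed the boards about 8–12 mm apart, more than the stated 2 mm calibration. I used a mean weighted towards the scene camera, and it was accurate enough for the pushes.

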